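Mesh the lemon reamer on the citrus press and hold it pressed

TASK

Set up the citrus press for lemons: take the smaller of the two reamers from the chopping board, put it over the press's drive shaft, and turn it until its slots mesh with the shaft's splines and it slides fully home; do not push the sprung shaft down while the reamer is still riding on top of the splines. Then press the seated reamer well down against the shaft's spring, as in juicing, and finish holding it there: the program ends with the gripper still round the reamer and the reamer still pressed down. Leave the large reamer, the lemons, the mug, the salt shaker and the garlic where they are.

Things in the scene. Friction and masses are not known exactly. Their poses are not given: they have to be found in the camera images.
- reamer_small: Small white ribbed dome, 50 mm across the ribs, 56 tall, stands dome up on the board; about 60 g. Origin: centre of underside, z up. Sides upright to z=28. 8 ribs every 45 deg, the first at +x: long ones (to the tip) on +-x and +-y, short ones between. From below a cross-shaped bore 30 deep: four slots 7.2 wide along +-x and +-y (fits every 90 deg), 10 mm round hole in the middle.
- drive_seat (a point): Axis of the drive shaft at its shoulder, where the reamer's underside rests when home; moves down as the shaft is pressed. z up; four splines along its +-x and +-y, 5 mm thick, 18 mm tip to tip, tops (rounded) 18.5 mm above this point; an 8 mm round pilot pin with a domed end stands to 28 mm. The shaft's angle varies and it turns only stiffly (0.12 N m).
- press_travel (a joint): How far the sprung shaft is pressed down: 0 at rest to 0.006 m at its stop. It takes about 8 N to start it, 14 N to press it 0.004 m and 17 N to reach the stop; well down means beyond 0.004 m.
- citrus_press: Citrus press, fixed: round white base, clear jug with handle, white strainer. Origin: centre of its underside on the worktop, z up, handle to +x (reaches 111 mm from the axis). Strainer rim 154 mm across, top at z=92, inside 148 wide; strainer floor at z=72 with a 79 high collar (34 wide) round the shaft; shaft shoulder at z=88, pilot pin top at z=116.
- board: Wooden chopping board, fixed, 300 (x) by 400 (y) by 18 mm thick, lying on the hob; origin: centre of its underside. The reamers and lemons stand on it.
- reamer_large: The large reamer for oranges: same shape, 70 mm across, 72 tall, also on the board, places interchangeable with the small one; origin: centre of its underside. To be left alone.
- lemon: Lemon lying on the back part of the board, 71x53x51 mm; origin: centre of its underside. To be left alone.
- lemon_b: Second lemon on the back part of the board, 71x53x51 mm; origin: centre of its underside. To be left alone.
- mug: Mug behind the press on the worktop, 92x127x95 mm; origin: under its middle. To be left alone.
- salt_shaker: Salt shaker to the right of the hob, 44x44x90 mm; origin: centre of its underside. To be left alone.
- garlic: Garlic bulb to the right of the hob, 60x60x59 mm; origin: centre of its underside. To be left alone.

How it is judged:
By the outcome, as a careful person would: the job done as asked, in the order asked, and still so for the second after the job is handed in, while the arm keeps its last pose, push and grip.
It also fails if it takes over 42 s, if anything falls off the work surface, if the arm or the gripper's body presses on something with over 40 N, if the wrist force passes 120 N, or if a joint passes its speed limit or range.

ROBOT

A 6-joint arm with a two-finger parallel gripper is mounted at the origin on a cart in front of the work surface, level with it; the furniture and walls round the work are solid. World frame = base frame: x ahead of the robot, y to its left, z up, the work surface at z = 0. Lengths are in m, angles in degrees, forces in N, time in s.
With the tool pointing down it reaches from about 0.3 to 0.75 m from the base axis. Payload 8.5 kg.
Tool frame: the origin (TCP) lies between the finger pads; the fingertips stand 17 mm ahead of it and the grasp point (between the pads) lies 2 mm behind it; z points along the fingers, y is the direction in which the jaws open and shut (so a half turn about z gives the same grasp; the last joint's range is limited). The gripper opens to 85 mm and grips with 20 to 120 N. Pads are 22 mm wide; open, the fingers measure 114 mm over their backs; the gripper's body (76 mm by 85 mm) begins 54 mm behind the grasp point. The pads swing forward as they close: fully open they stand 13 mm farther back than shut.
Start: joints at [-84.242, 21.807, 74.336, -0, 83.858, -12.336], TCP at [0.171, -0.523, 0.248] pointing down, gripper open.
Joint ranges: [-178.18, 178.18], [-50.72, 133.34], [12.68, 142.11], [-81.47, 261.47], [9.98, 163.14], [-165.26, 165.26]. Speed limits (degrees/s): [136.94, 136.94, 180, 180, 180, 180].

INTERFACE

Orientations are given as a 3x3 rotation matrix whose columns are the frame's x, y, z axes.
In Python, from rig import readout, eyes, env gives the robot as it stands.
- The arm moves only by the tool arm_command, never from a script. Its argument "rows" is text: rows parted by semicolons, each of 7 numbers parted by spaces: the closure, from 0 (fully open) to 1 (shut), then the shift along the tool's x, y, z in mm, then the turn, a rotation vector about the tool's x, y, z in degrees. In form: grip dx dy dz rx ry rz; .... A call has 1 to 5 rows; each row shifts and turns the commanded pose from where the row before left it, along the tool's axes as they then stand; what a row does not reach is not made up. A row lasts 1/12 s, in which the tool goes at most 41.7 mm and 7.16 degrees, less where a joint would pass 70% of its speed; a pose out of reach is approached as far as the arm can. A call with a gripper value outside its range is refused whole. The fingers move at their own pace and stop on an object; "squeeze" is the grip in N (left out, the last holds). Time passes only in rows, so rows that do not move let the fingers close. It gives the time, the measured TCP pose, the force and the opening at its end, in the units of the state.
- readout.observe(): the state, without advancing time (a new reading comes with each control period).
- eyes.get_image(name): name is "scene" or "top" or "wrist"; returns the picture (480x640x3 uint8, red, green, blue); there is no depth.
- eyes.camera_model(name): a dict with "mtx" (3x3 intrinsics, pixels), "view" (4x4, takes a point from world to camera coordinates). Camera axes: x right, y up, looking along -z (the intrinsics and any distortion apply to the point x, -y, -z); pixel columns grow to the right and rows downward; lengths in m; the calibration is good to about 2 mm. The wrist camera is an equidistant fisheye: a pixel r from the principal point sees the ray r / f radians off the axis. A picture is of the moment at which its call begins: read the wrist's pose just before it. camera_model takes no time and is no camera call; for the wrist camera it gives the pose at the moment of the call.
- env.close_job(): hands the job in, once; it reports no verdict.
The state is a dict: "time_s": time; "q": joint angles; "qvel": joint speeds; "joint_efforts": joint torques, N m; "position": TCP position; "tool_rot": TCP orientation; "ft_force": force on the tool from outside, world axes, zero at the start; "wrist_torque": the same for the moment, N m; "grip_width": finger opening in m.
Only numpy, scipy, OpenCV 4.12 (cv2) and the standard library are available. Lean on these libraries where they do the work, as an engineer would, in place of code of your own. Each camera call takes 0.05 s, during which the arm holds its last target. There are 200 camera calls.

## Working session

There is one attempt and no reset: what is moved stays moved. The work goes in short steps, Python scripts to look and compute and a tool call to move; the robot and the scene stay as the last step left them, time stands still between calls to the robot, and variables do not carry over. Pictures are saved under pics/ and viewed, about 8 in all and at most 12, crops included, and the job is handed in when it is done.

Besides the shell and the picture viewer there is one more tool, called after ">>>" as name(argument=value, ...) on one line, values as JSON. arm_command: Moves the arm, as the interface text tells. Its arguments: {"type":"object","properties":{"rows":{"type":"string"},"squeeze":{"type":"number"}},"required":["rows"]}

```bash
mkdir -p pics; ls
python3 - <<'E'
from rig import readout, eyes
import cv2,numpy as np
s=readout.observe();print(s)
for n in("scene","top"):
    im=eyes.get_image(n);cv2.imwrite(f"pics/{n}0.png",im[:,:,::-1]);m=eyes.camera_model(n);print(n,m)
E
```

```text
pics
{'time_s': 0.0, 'q': array([-8.42414655e+01,  2.18401102e+01,  7.43836242e+01,  1.88818775e-03,
        8.38571348e+01, -1.23372508e+01]), 'qvel': array([ 0.06881124,  0.07648945, -0.09256882, -0.07860197,  0.01844421,
        0.00382056]), 'joint_efforts': array([ 2.21659081e-05, -4.48464060e+01, -2.31280303e+01, -1.25167121e-04,
        4.76145098e-03, -1.39712805e-05]), 'position': array([ 0.17079921, -0.52253694,  0.24772665]), 'tool_rot': array([[ 9.50539703e-01,  3.10603060e-01, -1.09017486e-04],
       [ 3.10602900e-01, -9.50538719e-01,  1.40759880e-03],
       [ 3.33579154e-04, -1.37183970e-03, -9.99999003e-01]]), 'ft_force': array([-0.88969044, -0.53763215, -0.52119078]), 'wrist_torque': array([-0.03298461,  0.06008585, -0.03204113]), 'grip_width': 0.08525417535392842}
scene {'mtx': array([[494.10165678,   0.        , 329.31932237],
       [  0.        , 494.10165678, 236.6330023 ],
       [  0.        ,   0.        ,   1.        ]]), 'view': array([[-0.82532936, -0.56429224, -0.02014244,  0.44186516],
       [ 0.38127688, -0.58325469,  0.71724606, -0.32622608],
       [-0.41648456,  0.58428439,  0.6965288 , -1.12021687],
       [ 0.        ,  0.        ,  0.        ,  1.        ]])}
top {'mtx': array([[590.548152  ,   0.        , 319.85765583],
       [  0.        , 590.548152  , 227.40198647],
       [  0.        ,   0.        ,   1.        ]]), 'view': array([[-0.00672756, -0.9999721 ,  0.00324677, -0.07411227],
       [ 0.9947091 , -0.00635924,  0.10253475, -0.57725176],
       [-0.10251125,  0.0039194 ,  0.99472412, -1.47453665],
       [ 0.        ,  0.        ,  0.        ,  1.        ]])}
```

View pics/scene0.png

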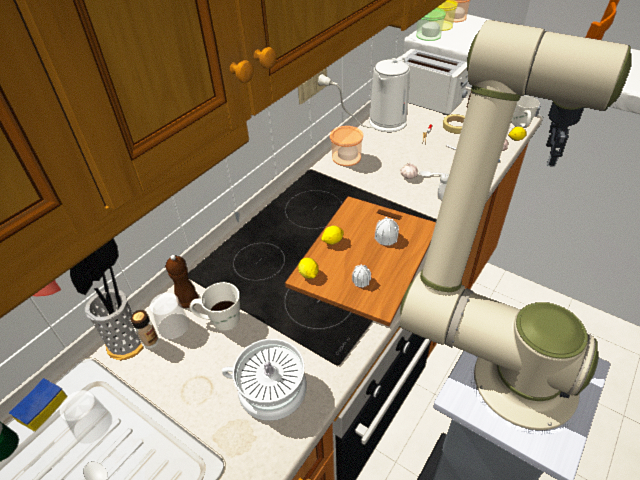

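View pics/top0.png

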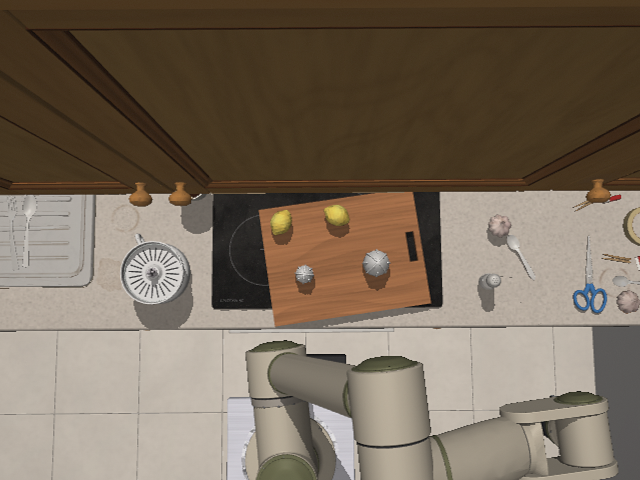

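Scene: the small reamer is at about (362,275), the large one at (387,232) and the press shaft at about (269,370). Top: small (305,274), large (376,263), shaft (153,272).

```bash
cat > h.py <<'E'
import numpy as np,cv2
from rig import readout,eyes
def ray(n,p,m=None):
    m=m or eyes.camera_model(n);V=m['view'];K=m['mtx'];R=V[:3,:3];c=-R.T@V[:3,3]
    x=(p[0]-K[0,2])/K[0,0];y=(p[1]-K[1,2])/K[1,1]
    if n=='wrist':
        r=np.hypot(x,y);k=np.sin(r)/max(r,1e-9);d=np.array([x*k,-y*k,-np.cos(r)])
    else: d=np.array([x,-y,-1.])
    d=R.T@d;return c,d/np.linalg.norm(d)
def plane(n,p,z,m=None):
    c,d=ray(n,p,m);return c+d*(z-c[2])/d[2]
def tri(*rs):
    A=sum(np.eye(3)-np.outer(d,d) for c,d in rs);b=sum((np.eye(3)-np.outer(d,d))@c for c,d in rs)
    X=np.linalg.solve(A,b);return X,[np.linalg.norm(np.cross(X-c,d)) for c,d in rs]
def proj(n,X,m=None):
    m=m or eyes.camera_model(n);V=m['view'];K=m['mtx'];P=V[:3,:3]@np.asarray(X)+V[:3,3];q=np.array([P[0],-P[1],-P[2]])
    if n=='wrist':
        th=np.arctan2(np.hypot(q[0],q[1]),q[2]);h=np.hypot(q[0],q[1])+1e-12;u=q[:2]/h*th
    else:u=q[:2]/q[2]
    return u[0]*K[0,0]+K[0,2],u[1]*K[1,1]+K[1,2]
E
python3 - <<'E'
from h import *
im={n:cv2.imread(f"pics/{n}0.png") for n in("scene","top")}
pts={}
for n,box in(("scene",dict(s=(340,255,385,298),l=(368,208,408,255))),("top",dict(s=(288,255,322,292),l=(355,240,398,285)))):
    for k,(a,b,c,d) in box.items():
        hsv=cv2.cvtColor(im[n][b:d,a:c],cv2.COLOR_BGR2HSV);m=((hsv[...,1]<60)&(hsv[...,2]>70)).astype('uint8')
        N,L,st,ce=cv2.connectedComponentsWithStats(m);i=1+st[1:,4].argmax();print(n,k,ce[i]+[a,b],st[i]);pts[n,k]=ce[i]+[a,b]
for k in 'sl':print(k,tri(ray('scene',pts['scene',k]),ray('top',pts['top',k])))
print('shaft tip',tri(ray('scene',(269,366)),ray('top',(153,270))))
print('cupboard edge rays z=.4,.5,.6,.7',[plane('top',(320,190),z) for z in(0,.4,.5,.6,.7)])
print(eyes.camera_model('wrist'))
for n,(a,b,c,d) in (("scene",(220,330,320,430)),("top",(110,225,200,315))):
    cv2.imwrite(f"pics/crop_{n}.png",cv2.resize(im[n][b:d,a:c],(400,400),interpolation=cv2.INTER_CUBIC))
cv2.imwrite("pics/crops.png",np.hstack([cv2.imread("pics/crop_scene.png"),cv2.imread("pics/crop_top.png")]))
E
```

```text
scene s [361.16463415 275.7347561 ] [ 12  10  19  22 328]
scene l [386.40077821 231.41634241] [  7   9  24  28 514]
top s [304.04365079 273.92857143] [  7  10  19  19 252]
top l [375.74115456 262.84916201] [  7   9  28  28 537]
s (array([ 0.4583832 , -0.03745691,  0.03646979]), [np.float64(0.0003270981931650191), np.float64(0.00032709819316485955)])
l (array([ 0.48484513, -0.21787241,  0.04087446]), [np.float64(0.0003294293629604474), np.float64(0.0003294293629604351)])
shaft tip (array([0.46820996, 0.32824402, 0.08447948]), [np.float64(0.0015288352263429057), np.float64(0.001528835226342798)])
cupboard edge rays z=.4,.5,.6,.7 [array([ 0.67814841, -0.07904901,  0.        ]), array([ 0.61115632, -0.077202  ,  0.4       ]), array([ 0.59440829, -0.07674025,  0.5       ]), array([ 0.57766027, -0.07627849,  0.6       ]), array([ 0.56091225, -0.07581674,  0.7       ])]
{'mtx': array([[371.64829954,   0.        , 314.41653474],
       [  0.        , 371.64829954, 238.40606235],
       [  0.        ,   0.        ,   1.        ]]), 'view': array([[ 0.31040808, -0.95059887, -0.00293489, -0.54767035],
       [ 0.91650926,  0.30009307, -0.26448993,  0.03409182],
       [ 0.25230457,  0.07940996,  0.96438398, -0.37897657],
       [ 0.        ,  0.        ,  0.        ,  1.        ]])}
```

View pics/crops.png

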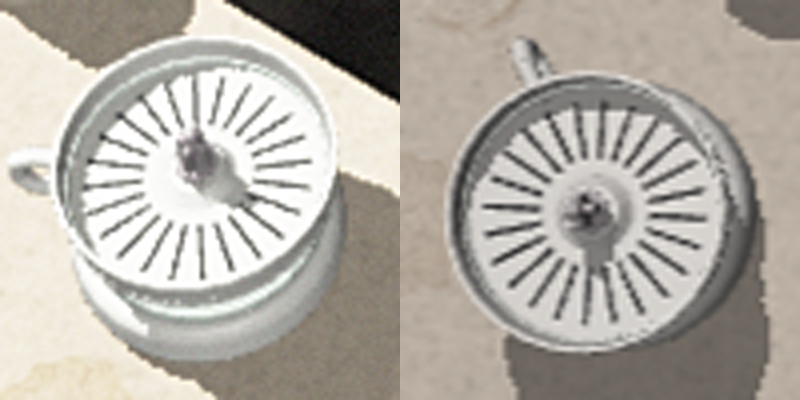

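The crops show the shaft's pin tip at about (267,363) in scene and (152,269) in top. Both put it near (0.468, 0.329). Next I go above the small reamer.

>>> arm_command(rows="0 30 -26.5 0 0 0 0;0 30 -26.5 0 0 0 0;0 30 -26.5 0 0 0 0;0 30 -26.5 0 0 0 0;0 30 -26.5 0 0 0 0")

```text
time_s: 0.52
position: [0.2727, -0.3484, 0.248]
tool_rot: [[0.951, 0.31, -0.0], [0.31, -0.951, 0.001], [0.0, -0.001, -1.0]]
ft_force: [1.4, -0.9, -0.3]
grip_width: 0.0853
```

>>> arm_command(rows="0 30 -26.5 0 0 0 0;0 30 -26.5 0 0 0 0;0 30 -26.5 0 0 0 0;0 30 -26.5 0 0 0 0;0 30 -26.5 0 0 0 0")

```text
time_s: 0.93
position: [0.3741, -0.1758, 0.2483]
tool_rot: [[0.951, 0.31, -0.0], [0.31, -0.951, 0.0], [-0.0, -0.0, -1.0]]
ft_force: [1.0, -0.4, 0.5]
grip_width: 0.0854
```

>>> arm_command(rows="0 30 -26.5 5 0 0 0;0 30 -26.5 5 0 0 0;0 30 -26.5 5 0 0 0;0 30 -26.5 5 0 0 0;0 0 0 0 0 0 0")

```text
time_s: 1.35
position: [0.4562, -0.0344, 0.2272]
tool_rot: [[0.949, 0.317, -0.001], [0.317, -0.949, 0.002], [-0.0, -0.002, -1.0]]
ft_force: [-0.8, -0.3, -0.1]
grip_width: 0.0855
```

Run:
```python
from h import *
m=eyes.camera_model('wrist');im=eyes.get_image('wrist');s=readout.observe();print(s['position'],s['tool_rot'],s['time_s'])
import pickle;pickle.dump((m,s),open('w1.pkl','wb'))
cv2.imwrite('pics/w1.png',im[:,:,::-1])
print(proj('wrist',(.458,-.037,.04),m))
```

```text
[ 0.4553716  -0.03678581  0.22753204] [[ 9.48785409e-01  3.15917866e-01 -1.46637810e-03]
 [ 3.15919271e-01 -9.48785696e-01  8.46807327e-04]
 [-1.12375701e-03 -1.26669554e-03 -9.99998566e-01]] 1.4
(np.float64(320.41733493992746), np.float64(216.64525396209928))
```

View pics/w1.png

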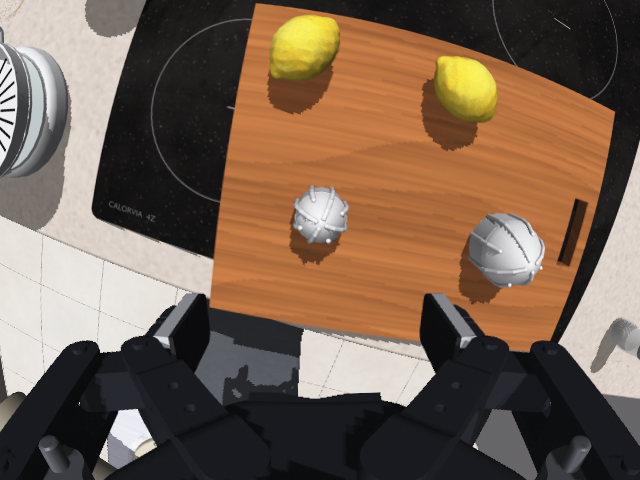

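The small reamer is at (320,214), where it was predicted, with the large one at (507,250) well clear. I'll crop it for the rib angle.

Run:
```python
from h import *
im=cv2.imread('pics/w1.png')
cv2.imwrite('pics/w1c.png',cv2.resize(im[179:249,285:355],(560,560),interpolation=cv2.INTER_CUBIC))
```

```text
(no output)
```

View pics/w1c.png

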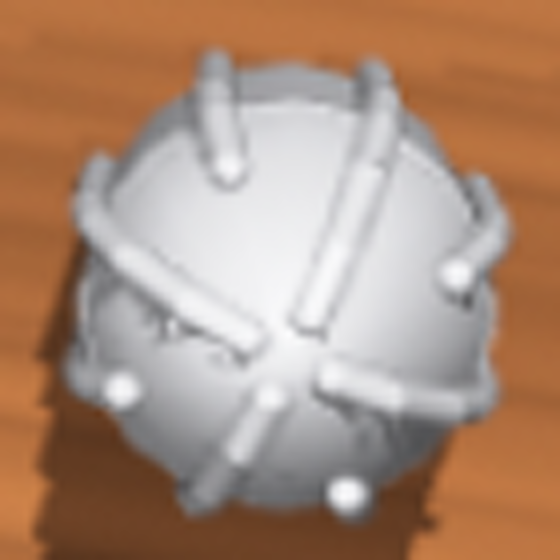

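Ribs are clear: four short-rib tips at crop (228,170), (457,275), (348,495), (122,390). Casting these onto a plane gives the angle and centre.

Run:
```python
from h import *
import pickle;m,s=pickle.load(open('w1.pkl','rb'))
T=s['tool_rot'];P=s['position']
C=lambda p:(285+(p[0]+.5)/8-.5,179+(p[1]+.5)/8-.5)
for z in(.05,.055,.06,.065):
    a=[plane('wrist',C(p),z,m)[:2] for p in((228,170),(457,275),(348,495),(122,390))]
    c=np.mean(a,0);an=[np.degrees(np.arctan2(*(q-c)[::-1]))for q in a];r=[np.linalg.norm(q-c)*1000 for q in a]
    print(z,c,np.round(an,1),np.round(r,1))
print('apex',[plane('wrist',C((292,358)),z,m)[:2] for z in(.074,.078)])
lo=[plane('wrist',C(p),.046,m)[:2] for p in((375,65),(95,160),(485,400),(190,500))];c=np.mean(lo,0)
print('long',c,[np.degrees(np.arctan2(*(q-c)[::-1]))for q in lo],[np.linalg.norm(q-c)*1000 for q in lo])
print('tool y ang',np.degrees(np.arctan2(T[1,1],T[0,1])))
```

```text
0.05 [ 0.45713296 -0.03739051] [  38.6  -51.8 -141.6  127.6] [18.4 18.5 18.6 18.5]
0.055 [ 0.45816962 -0.03697498] [  38.6  -51.8 -141.6  127.6] [18.1 18.2 18.3 18.2]
0.06 [ 0.45920629 -0.03655945] [  38.6  -51.8 -141.6  127.6] [17.8 17.9 18.  17.9]
0.065 [ 0.46024295 -0.03614392] [  38.6  -51.8 -141.6  127.6] [17.5 17.6 17.6 17.5]
apex [array([ 0.4599227 , -0.03645441]), array([ 0.46078346, -0.03610678])]
long [ 0.46136149 -0.03575582] [np.float64(-2.996623846625006), np.float64(75.1659637428061), np.float64(-102.34173223835346), np.float64(175.06467424020855)] [np.float64(24.87677629545796), np.float64(23.937134035821316), np.float64(24.627850980454895), np.float64(25.80280630211008)]
tool y ang -71.5837512812066
```

Run:
```python
from h import *
import pickle;m,s=pickle.load(open('w1.pkl','rb'))
W=[(211,306),(256,4),(614,110)];T=[(273.5,325.5),(260,209),(413,191.5)]
for w,t in zip(W,T):print('tri',tri(ray('wrist',w,m),ray('top',t)))
for z in(.018,.024):
    a=[plane('wrist',w,z,m) for w in W];b=[plane('top',w,z) for w in T]
    print(z,[np.linalg.norm(x[i]-x[j]) for x in(a,b) for i,j in((0,1),(1,2))])
print(readout.observe()['position'])
```

```text
tri (array([0.32950757, 0.03938789, 0.01582296]), [np.float64(0.0015013784407758135), np.float64(0.001501378440775833)])
tri (array([0.62417619, 0.07672413, 0.02456856]), [np.float64(0.002143495561096364), np.float64(0.0021434955610965412)])
tri (array([ 0.67644166, -0.31710331,  0.01561169]), [np.float64(0.006823997019368704), np.float64(0.006823997019368777)])
0.018 [np.float64(0.29718018867613016), np.float64(0.39692069819561504), np.float64(0.29880586838922557), np.float64(0.3975407723528131)]
0.024 [np.float64(0.2918465697959807), np.float64(0.38979699409121593), np.float64(0.29761713238203374), np.float64(0.3959592403937181)]
[ 0.4553716  -0.03678581  0.22753204]
```

>>> arm_command(rows="0 3.5 1 30 0 0 2.7;0 0 0 30 0 0 0;0 0 0 30 0 0 0;0 0 0 30 0 0 0;0 0 0 30 0 0 0")

```text
time_s: 1.82
position: [0.458, -0.0405, 0.0772]
tool_rot: [[0.964, 0.264, 0.0], [0.264, -0.964, -0.0], [0.0, 0.0, -1.0]]
ft_force: [0.1, -1.5, 1.0]
grip_width: 0.0857
```

>>> arm_command(rows="0 0 0 0 0 0 0;0 0 0 0 0 0 0")

```text
time_s: 1.98
position: [0.4579, -0.0402, 0.0782]
tool_rot: [[0.964, 0.264, -0.003], [0.264, -0.964, 0.001], [-0.002, -0.001, -1.0]]
ft_force: [-0.1, -0.5, 0.3]
grip_width: 0.0853
```

Run:
```python
from h import *
m=eyes.camera_model('wrist');im=eyes.get_image('wrist');s=readout.observe();print(s['position'],s['tool_rot'],s['time_s'])
import pickle;pickle.dump((m,s),open('w2.pkl','wb'))
cv2.imwrite('pics/w2.png',im[:,:,::-1])
```

```text
[ 0.45874894 -0.04034471  0.07931575] [[ 9.64364049e-01  2.64578473e-01  4.60763938e-04]
 [ 2.64578612e-01 -9.64364083e-01 -2.70265325e-04]
 [ 3.72837806e-04  3.82542446e-04 -9.99999857e-01]] 2.0333
```

View pics/w2.png

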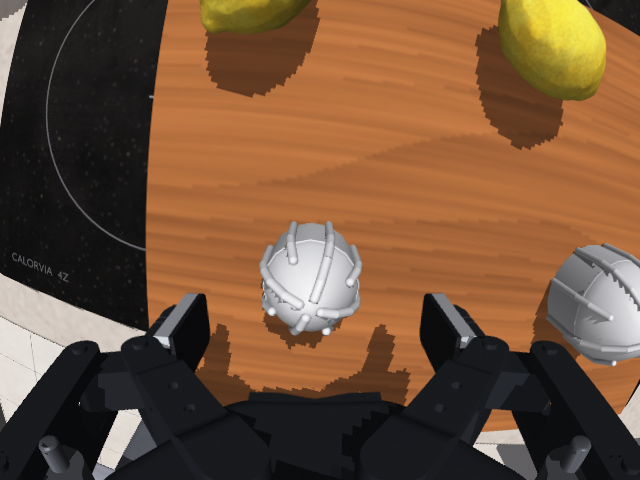

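Run:
```python
from h import *
import pickle;m,s=pickle.load(open('w2.pkl','rb'))
T=s['tool_rot'];P=s['position']
for z in(.05,.055,.06):
    a=[plane('wrist',p,z,m)[:2] for p in((293,259),(353,282),(326,331),(271,311))]
    c=np.mean(a,0);print(z,c,np.round([np.degrees(np.arctan2(*(q-c)[::-1]))for q in a],1),np.round([np.linalg.norm(q-c)*1000 for q in a],1),'tool off mm',(T.T[:2,:2]@(c-P[:2])*1000))
```

```text
0.05 [ 0.45491235 -0.03779585] [  38.3  -53.8 -142.9  127.3] [19.6 20.2 19.2 19.8] tool off mm [-3.02549983 -3.47310678]
0.055 [ 0.45712772 -0.03726184] [  38.3  -53.8 -142.9  127.3] [18.9 19.5 18.6 19.1] tool off mm [-0.7477907  -3.40195234]
0.06 [ 0.45934308 -0.03672782] [  38.3  -53.8 -142.9  127.3] [18.3 18.9 17.9 18.5] tool off mm [ 1.52991843 -3.3307979 ]
```

>>> arm_command(rows="0 1.2 -3.4 0 0 0 0;0 0 0 22 0 0 0;0 0 0 15 0 0 0;0 0 0 7 0 0 0;0 0 0 0 0 0 0")

```text
time_s: 2.45
position: [0.4588, -0.0359, 0.0345]
tool_rot: [[0.964, 0.266, -0.0], [0.266, -0.964, 0.0], [-0.0, -0.0, -1.0]]
ft_force: [-0.0, 0.0, -0.4]
grip_width: 0.0853
```

>>> arm_command(rows="0.3 0 0 0 0 0 0;0.4 0 0 0 0 0 0;0.6 0 0 0 0 0 0;1 0 0 0 0 0 0;1 0 0 0 0 0 0", squeeze=60)

```text
time_s: 2.87
position: [0.4592, -0.0361, 0.0355]
tool_rot: [[0.964, 0.265, 0.002], [0.265, -0.964, -0.001], [0.002, 0.001, -1.0]]
ft_force: [-1.5, -0.1, 9.9]
grip_width: 0.045
```

>>> arm_command(rows="1 0 0 0 0 0 0;1 0 0 0 0 0 0;1 0 0 0 0 0 0")

```text
time_s: 3.12
position: [0.4592, -0.0361, 0.0355]
tool_rot: [[0.964, 0.265, 0.002], [0.265, -0.964, -0.001], [0.002, 0.001, -1.0]]
ft_force: [-1.8, -0.2, 9.7]
grip_width: 0.0449
```

>>> arm_command(rows="1 0 0 -5 0 0 0;1 0 0 -20 0 0 0;1 0 0 -35 0 0 0;1 0 0 -40 0 0 0;1 0 0 -40 0 0 0")

```text
time_s: 3.53
position: [0.4581, -0.0357, 0.1764]
tool_rot: [[0.964, 0.265, -0.001], [0.265, -0.964, 0.0], [-0.001, -0.001, -1.0]]
ft_force: [0.8, 0.2, -1.2]
grip_width: 0.0447
```

>>> arm_command(rows="1 0 0 -20 0 0 0;1 0 0 0 0 0 0")

```text
time_s: 3.7
position: [0.4602, -0.0364, 0.1992]
tool_rot: [[0.964, 0.266, 0.009], [0.266, -0.964, -0.003], [0.008, 0.005, -1.0]]
ft_force: [0.5, 0.8, -0.9]
grip_width: 0.0448
```

Run:
```python
from h import *
m=eyes.camera_model('wrist');im=eyes.get_image('wrist');s=readout.observe();print(s['position'],s['grip_width'],s['ft_force'],s['q'])
cv2.imwrite('pics/w3.png',im[230:400,160:480,::-1])
T=s['tool_rot'];d=np.array([.468,.328])-s['position'][:2];print(T[:2,:2].T@d)
```

```text
[ 0.45922324 -0.03609685  0.19647125] 0.0450944883470289 [-0.09893919 -0.41280802 -0.93331174] [-1.92724168e+01  1.56747772e+01  9.30680567e+01 -6.96832128e-04
  7.09737859e+01  5.53290464e+01]
[ 0.10514338 -0.34869486]
```

View pics/w3.png

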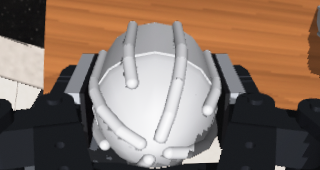

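>>> arm_command(rows="1 4 -39 0 0 0 0;1 4 -39 0 0 0 0;1 4 -39 0 0 0 0;1 4 -39 0 0 0 0;1 4 -39 0 0 0 0")

```text
time_s: 4.17
position: [0.4249, 0.1589, 0.1931]
tool_rot: [[0.964, 0.265, -0.003], [0.265, -0.964, -0.0], [-0.003, -0.0, -1.0]]
ft_force: [1.1, 0.2, -0.4]
grip_width: 0.0446
```

>>> arm_command(rows="1 4 -39 0 0 0 0;1 4 -39 0 0 0 0;1 4 -39 0 0 0 0;1 4 -37 0 0 0 0;1 0 0 0 0 0 0")

```text
time_s: 4.58
position: [0.3986, 0.3147, 0.1927]
tool_rot: [[0.963, 0.271, -0.003], [0.271, -0.963, 0.0], [-0.003, -0.001, -1.0]]
ft_force: [-1.6, -1.3, -1.3]
grip_width: 0.0452
```

>>> arm_command(rows="1 0 0 0 0 0 0;1 0 0 0 0 0 0")

```text
time_s: 4.75
position: [0.4003, 0.3096, 0.1932]
tool_rot: [[0.964, 0.266, -0.002], [0.266, -0.964, -0.001], [-0.003, 0.001, -1.0]]
ft_force: [0.6, -0.5, -0.7]
grip_width: 0.0443
```

Run:
```python
from h import *
m=eyes.camera_model('wrist');im=eyes.get_image('wrist');s=readout.observe();print(s['position'],s['tool_rot'],s['q'])
import pickle;pickle.dump((m,s,im),open('w4.pkl','wb'))
u,v=proj('wrist',(.468,.329,.11),m);print(u,v);u,v=int(u),int(v)
a,b=max(0,u-60),max(0,v-45);print(a,b)
cv2.imwrite('pics/w4.png',cv2.resize(im[b:b+90,a:a+120,::-1],None,fx=6,fy=6,interpolation=cv2.INTER_CUBIC))
```

```text
[0.40064162 0.30917405 0.19350605] [[ 9.64339321e-01  2.64663717e-01 -1.67069904e-03]
 [ 2.64662385e-01 -9.64340638e-01 -9.77737573e-04]
 [-1.86989464e-03  5.00699594e-04 -9.99998126e-01]] [ 2.42373796e+01  2.03190878e+01  8.64390220e+01 -1.23013924e-02
  7.33521741e+01  9.88939682e+01]
315.7219136384429 132.665127731997
255 87
```

View pics/w4.png

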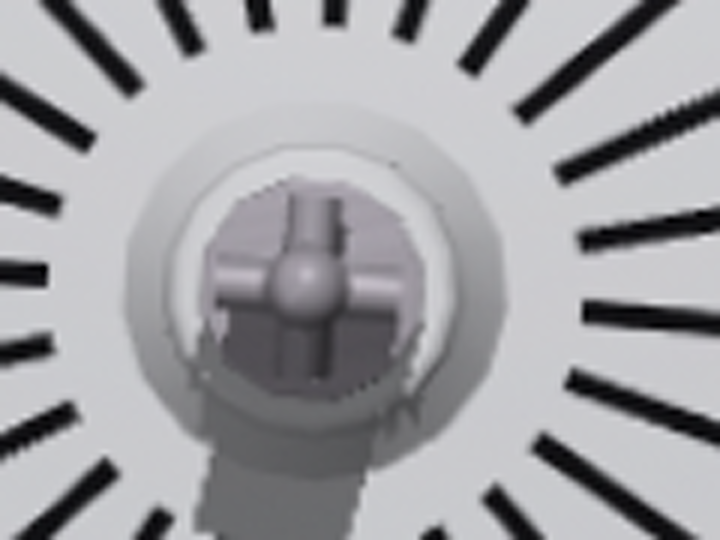

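The view shows the shaft cross: spline tips at crop (217,277), (402,287), (316,195), (302,378), and the pin dome near (307,282).

Run:
```python
from h import *
import pickle;m,s,im=pickle.load(open('w4.pkl','rb'))
T=s['tool_rot'];P=s['position']
C=lambda p:(255+(p[0]+.5)/6-.5,87+(p[1]+.5)/6-.5)
L,R,U,D=[plane('wrist',C(p),.105,m)[:2] for p in((217,277),(402,287),(316,195),(302,378))]
an=lambda v:np.degrees(np.arctan2(v[1],v[0]))
print('lens',np.linalg.norm(R-L)*1000,np.linalg.norm(U-D)*1000,'ang',an(R-L),an(U-D),'ctr',(L+R)/2,(U+D)/2)
print('pin',plane('wrist',C((307,283)),.115,m)[:2],'shoulder disc',plane('wrist',C((313,290)),.088,m)[:2],'collar',plane('wrist',C((316,290)),.079,m)[:2])
print('cam',ray('wrist',(314,238),m)[0])
c=(L+R+U+D)/4
print('ctr',c,'tool off',T[:2,:2].T@(c-P[:2])*1000,'y ang',an(T[:2,1]))
```

```text
lens 17.494429931070044 17.549821422036402 ang -77.9685626776996 10.977872778160217 ctr [0.46616722 0.33409798] [0.46571035 0.33402032]
pin [0.46593843 0.33402403] shoulder disc [0.46551906 0.33394815] collar [0.4656205  0.33384599]
cam [0.46505422 0.32872183 0.31809853]
ctr [0.46593879 0.33405915] tool off [69.55477519 -6.71591688] y ang -74.65302623961406
```

Run:
```python
from h import *
import pickle;m,s,im=pickle.load(open('w4.pkl','rb'))
cv2.imwrite('pics/hand.png',cv2.resize(im[280:410,240:400,::-1],None,fx=5,fy=4.6,interpolation=cv2.INTER_CUBIC))
```

```text
(no output)
```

View pics/hand.png

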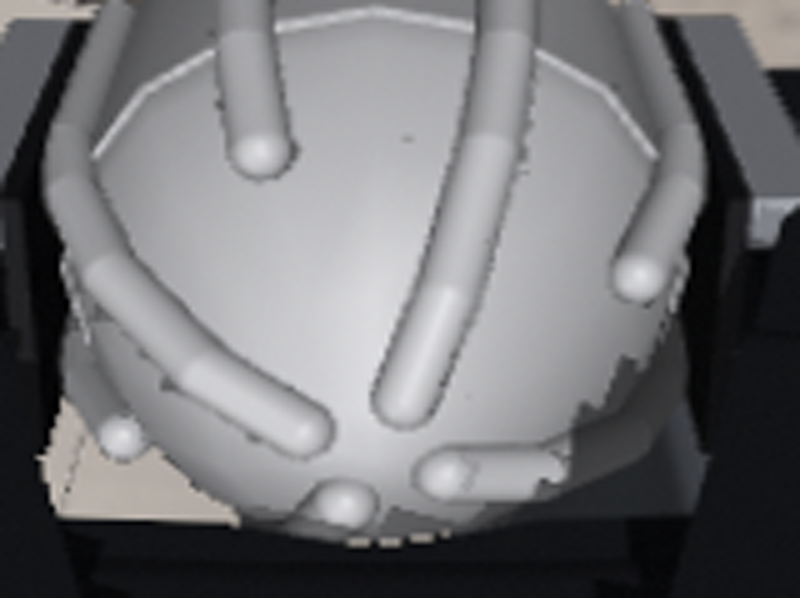

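Run:
```python
from h import *
import pickle;m,s,im=pickle.load(open('w4.pkl','rb'))
T=s['tool_rot'];P=s['position']
C=lambda p:(240+(p[0]+.5)/5-.5,280+(p[1]+.5)/4.6-.5)
f=lambda p,h:T.T[:2]@(plane('wrist',C(p),P[2]+h,m)-P)*1000
an=lambda v:np.degrees(np.arctan2(v[1],v[0]))
for h in(.0215,.0245,.027):
    A,B,D=[f(p,h) for p in((262,155),(640,278),(123,438))]
    c=(B+D)/2;print('short',h,c,np.linalg.norm(B-c),np.linalg.norm(A-c),'angs',an(B-c),an(A-c))
for h in(.036,.0385):
    q=[f(p,h) for p in((308,430),(403,405),(440,472),(345,503))];c=np.mean(q,0);print('long',h,c,[np.linalg.norm(x-c) for x in q],[an(x-c) for x in q])
```

```text
short 0.0215 [-2.42225524 -1.78404408] 18.515887837324012 18.38135956226745 angs 67.52052247231924 -22.38979652843328
short 0.0245 [-0.40042662 -1.78278132] 17.97707394979181 17.8464604588117 angs 67.52052247231929 -22.389796528433276
short 0.027 [ 1.28443056 -1.78172901] 17.528062376848332 17.40071120593187 angs 67.52052247231926 -22.38979652843335
long 0.036 [ 0.35762198 -1.81084062] [np.float64(4.244368936633096), np.float64(4.188597060157469), np.float64(4.17890945890683), np.float64(4.4860001382477455)] [np.float64(-64.18956194209383), np.float64(23.34147464703139), np.float64(111.77661781005952), np.float64(-157.46419177940703)]
long 0.0385 [ 2.2397954  -1.80885991] [np.float64(4.124596676684553), np.float64(4.070398632217141), np.float64(4.060984406328671), np.float64(4.359409263913089)] [np.float64(-64.18956194209353), np.float64(23.341474647031227), np.float64(111.77661781005956), np.float64(-157.464191779407)]
```

The reamer sits at exactly 22.5° in the jaws. The camera has a bias of about −1.8 mm in tool y, since the jaws centre the reamer at y=0. The corrected move is (70, −4.9) mm with a turn of −18.6°.

>>> arm_command(rows="1 25 -2 0 0 0 0;1 25 -2 0 0 0 0;1 20 -0.9 0 0 0 0;1 0 0 0 0 0 -6.2;1 0 0 0 0 0 -6.2")

```text
time_s: 5.22
position: [0.4683, 0.3318, 0.1935]
tool_rot: [[0.884, 0.468, -0.001], [0.468, -0.884, -0.001], [-0.001, 0.0, -1.0]]
ft_force: [-0.2, 0.0, -0.7]
grip_width: 0.0447
```

>>> arm_command(rows="1 0 0 0 0 0 -6.2;1 0 0 25 0 0 0;1 0 0 20 0 0 0;1 0 0 8 0 0 0;1 0 0 0 0 0 0", squeeze=80)

```text
time_s: 5.63
position: [0.4666, 0.3319, 0.1395]
tool_rot: [[0.83, 0.558, -0.004], [0.558, -0.83, -0.002], [-0.004, -0.001, -1.0]]
ft_force: [-0.6, -0.1, -1.0]
grip_width: 0.0446
```

>>> arm_command(rows="1 0 0 0 0 0 0;1 0 0 0 0 0 0")

```text
time_s: 5.8
position: [0.4677, 0.3332, 0.1425]
tool_rot: [[0.83, 0.558, 0.002], [0.558, -0.83, 0.001], [0.002, 0.0, -1.0]]
ft_force: [0.2, -0.8, 0.0]
grip_width: 0.0442
```

Run:
```python
from h import *
p=[];f=[]
m=eyes.camera_model('wrist');im=eyes.get_image('wrist');s=readout.observe()
import pickle;pickle.dump((m,s,im),open('w5.pkl','wb'))
T=s['tool_rot'];print(s['position'],np.degrees(np.arctan2(T[1,0],T[0,0])),s['ft_force'],s['grip_width'],s['q'])
a=cv2.resize(im[150:390,160:480,::-1],(800,600));cv2.imwrite('pics/w5.png',a)
```

```text
[0.46759985 0.33332843 0.14254228] 33.96479611350732 [ 0.26448621  0.5815806  -0.92505213] 0.044668113729430345 [ 2.36763459e+01  2.95912494e+01  7.98919261e+01 -5.75695897e-04
  7.03949457e+01  7.97117657e+01]
```

View pics/w5.png

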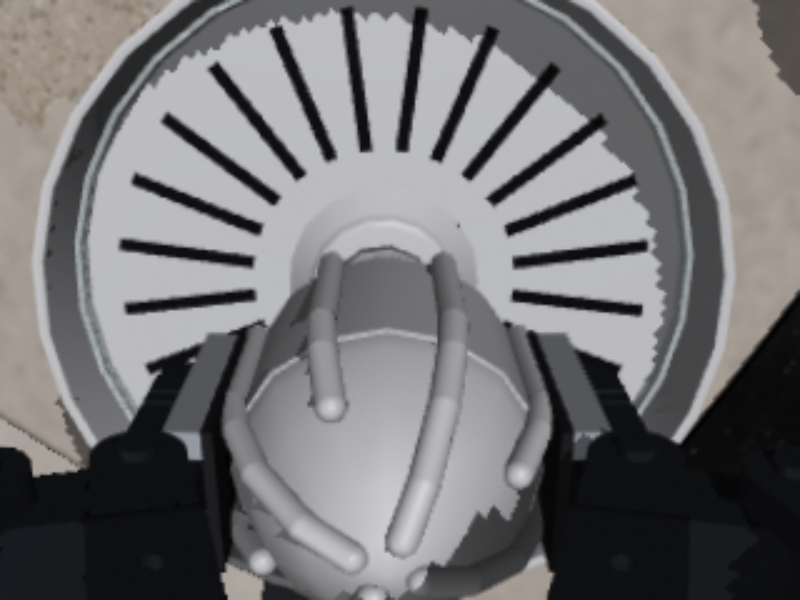

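The press and reamer look symmetric about column 388, so the alignment across the jaws is right. Now a slow descent, watching the force.

>>> arm_command(rows="1 0 0 3 0 0 0;1 0 0 2 0 0 0;1 0 0 2 0 0 0;1 0 0 1 0 0 0;1 0 0 0 0 0 0")

```text
time_s: 6.27
position: [0.4668, 0.3334, 0.133]
tool_rot: [[0.829, 0.559, -0.0], [0.559, -0.829, -0.0], [-0.001, -0.0, -1.0]]
ft_force: [-0.1, 0.3, -0.2]
grip_width: 0.0442
```

>>> arm_command(rows="1 0 0 1 0 0 0;1 0 0 1 0 0 0;1 0 0 0 0 0 0")

```text
time_s: 6.52
position: [0.4669, 0.3334, 0.1311]
tool_rot: [[0.829, 0.559, -0.0], [0.559, -0.829, -0.0], [-0.0, -0.0, -1.0]]
ft_force: [-1.2, 0.6, -0.5]
grip_width: 0.0447
```

>>> arm_command(rows="1 0 0 1 0 0 0;1 0 0 0.5 0 0 0;1 0 0 0 0 0 0")

```text
time_s: 6.77
position: [0.4669, 0.3334, 0.1297]
tool_rot: [[0.829, 0.559, -0.0], [0.559, -0.829, -0.0], [-0.0, -0.0, -1.0]]
ft_force: [0.3, 0.2, 0.2]
grip_width: 0.0443
```

>>> arm_command(rows="1 0 0 1 0 0 0;1 0 0 0.5 0 0 0;1 0 0 0 0 0 0")

```text
time_s: 7.02
position: [0.4669, 0.3334, 0.1282]
tool_rot: [[0.829, 0.559, -0.0], [0.559, -0.829, -0.0], [-0.0, -0.0, -1.0]]
ft_force: [-0.0, 0.8, -0.7]
grip_width: 0.0447
```

>>> arm_command(rows="1 0 0 1 0 0 0;1 0 0 0 0 0 0")

```text
time_s: 7.18
position: [0.4669, 0.3333, 0.1272]
tool_rot: [[0.829, 0.559, -0.0], [0.559, -0.829, -0.0], [-0.0, -0.0, -1.0]]
ft_force: [0.5, 0.1, -1.8]
grip_width: 0.044
```

>>> arm_command(rows="1 0 0 1 0 0 0;1 0 0 0 0 0 0")

```text
time_s: 7.35
position: [0.4669, 0.3334, 0.1262]
tool_rot: [[0.829, 0.559, -0.0], [0.559, -0.829, -0.0], [-0.0, -0.0, -1.0]]
ft_force: [-0.4, 0.5, -0.2]
grip_width: 0.0443
```

>>> arm_command(rows="1 0 0 1 0 0 0;1 0 0 0 0 0 0")

```text
time_s: 7.52
position: [0.4669, 0.3334, 0.1252]
tool_rot: [[0.829, 0.559, -0.0], [0.559, -0.829, -0.0], [-0.0, -0.0, -1.0]]
ft_force: [-0.4, 0.6, -0.1]
grip_width: 0.0443
```

>>> arm_command(rows="1 0 0 0.7 0 0 0;1 0 0 0 0 0 0")

```text
time_s: 7.68
position: [0.4669, 0.3334, 0.1245]
tool_rot: [[0.829, 0.559, -0.0], [0.559, -0.829, -0.0], [-0.0, -0.0, -1.0]]
ft_force: [0.1, 0.1, -0.5]
grip_width: 0.0448
```

>>> arm_command(rows="1 0 0 0.7 0 0 0;1 0 0 0 0 0 0")

```text
time_s: 7.85
position: [0.4669, 0.3334, 0.1238]
tool_rot: [[0.829, 0.559, -0.0], [0.559, -0.829, -0.0], [-0.0, -0.0, -1.0]]
ft_force: [-0.7, -0.3, -0.5]
grip_width: 0.0446
```

>>> arm_command(rows="1 0 0 0.7 0 0 0;1 0 0 0 0 0 0")

```text
time_s: 8.02
position: [0.4669, 0.3334, 0.1231]
tool_rot: [[0.829, 0.559, -0.0], [0.559, -0.829, -0.0], [-0.0, -0.0, -1.0]]
ft_force: [0.7, 0.7, -0.5]
grip_width: 0.0443
```

>>> arm_command(rows="1 0 0 0.7 0 0 0;1 0 0 0 0 0 0")

```text
time_s: 8.18
position: [0.4669, 0.3334, 0.1224]
tool_rot: [[0.829, 0.559, -0.0], [0.559, -0.829, -0.0], [-0.0, -0.0, -1.0]]
ft_force: [0.4, 0.0, -0.9]
grip_width: 0.0443
```

>>> arm_command(rows="1 0 0 0.7 0 0 0;1 0 0 0 0 0 0")

```text
time_s: 8.35
position: [0.4669, 0.3334, 0.1217]
tool_rot: [[0.829, 0.559, -0.0], [0.559, -0.829, -0.0], [-0.0, 0.0, -1.0]]
ft_force: [0.1, 0.8, -0.8]
grip_width: 0.0447
```

>>> arm_command(rows="1 0 0 1 0 0 0;1 0 0 0 0 0 0")

```text
time_s: 8.52
position: [0.4669, 0.3334, 0.1207]
tool_rot: [[0.829, 0.559, -0.0], [0.559, -0.829, -0.0], [-0.0, -0.0, -1.0]]
ft_force: [-0.3, -0.3, -0.1]
grip_width: 0.0445
```

>>> arm_command(rows="1 0 0 1 0 0 0;1 0 0 0 0 0 0")

```text
time_s: 8.68
position: [0.4669, 0.3334, 0.1197]
tool_rot: [[0.829, 0.559, -0.0], [0.559, -0.829, -0.0], [-0.0, -0.0, -1.0]]
ft_force: [0.0, 0.2, -1.6]
grip_width: 0.0445
```

No contact 4 mm below the spline tops, so the slots have meshed. I'll continue down to the shoulder, expected at TCP z ≈ 0.1055.

>>> arm_command(rows="1 0 0 1 0 0 0;1 0 0 1 0 0 0;1 0 0 0 0 0 0")

```text
time_s: 8.93
position: [0.4669, 0.3334, 0.1176]
tool_rot: [[0.829, 0.559, -0.0], [0.559, -0.829, -0.0], [-0.0, -0.0, -1.0]]
ft_force: [0.2, -0.3, -0.8]
grip_width: 0.0441
```

>>> arm_command(rows="1 0 0 1 0 0 0;1 0 0 1 0 0 0;1 0 0 1 0 0 0;1 0 0 0 0 0 0")

```text
time_s: 9.27
position: [0.4667, 0.3333, 0.1145]
tool_rot: [[0.829, 0.559, -0.001], [0.559, -0.829, -0.0], [-0.001, -0.0, -1.0]]
ft_force: [-1.0, -0.2, -0.7]
grip_width: 0.0442
```

>>> arm_command(rows="1 0 0 1 0 0 0;1 0 0 1 0 0 0;1 0 0 1 0 0 0;1 0 0 0 0 0 0")

```text
time_s: 9.6
position: [0.4667, 0.3333, 0.1115]
tool_rot: [[0.829, 0.559, -0.001], [0.559, -0.829, -0.0], [-0.001, -0.0, -1.0]]
ft_force: [-2.6, 0.2, -0.7]
grip_width: 0.0443
```

>>> arm_command(rows="1 0 0 1 0 0 0;1 0 0 1 0 0 0;1 0 0 1 0 0 0;1 0 0 0 0 0 0")

```text
time_s: 9.93
position: [0.4667, 0.3333, 0.1086]
tool_rot: [[0.829, 0.559, -0.001], [0.559, -0.829, -0.0], [-0.001, -0.0, -1.0]]
ft_force: [-3.9, -1.4, -0.9]
grip_width: 0.0446
```

>>> arm_command(rows="1 -0.5 0 0 0 0 0;1 0 0 1 0 0 0;1 0 0 1 0 0 0;1 0 0 0 0 0 0")

```text
time_s: 10.27
position: [0.4667, 0.3331, 0.1067]
tool_rot: [[0.829, 0.559, 0.0], [0.559, -0.829, 0.0], [0.0, 0.0, -1.0]]
ft_force: [-1.8, -0.9, -0.1]
grip_width: 0.0442
```

>>> arm_command(rows="1 0 0 1 0 0 0;1 0 0 0 0 0 0")

```text
time_s: 10.43
position: [0.4666, 0.3331, 0.1057]
tool_rot: [[0.829, 0.559, 0.0], [0.559, -0.829, 0.0], [0.0, 0.0, -1.0]]
ft_force: [-3.2, -0.1, 0.0]
grip_width: 0.044
```

>>> arm_command(rows="1 0 0 1 0 0 0;1 0 0 0 0 0 0")

```text
time_s: 10.6
position: [0.4666, 0.3331, 0.1047]
tool_rot: [[0.829, 0.559, 0.0], [0.559, -0.829, 0.0], [0.0, 0.0, -1.0]]
ft_force: [-1.8, 0.0, -0.7]
grip_width: 0.0445
```

>>> arm_command(rows="1 0 0 1 0 0 0;1 0 0 0 0 0 0")

```text
time_s: 10.77
position: [0.4666, 0.3331, 0.1037]
tool_rot: [[0.829, 0.559, 0.0], [0.559, -0.829, 0.0], [0.0, 0.0, -1.0]]
ft_force: [-1.4, 0.1, -0.9]
grip_width: 0.0444
```

>>> arm_command(rows="1 0 0 1 0 0 0;1 0 0 0 0 0 0")

```text
time_s: 10.93
position: [0.4666, 0.3331, 0.1027]
tool_rot: [[0.829, 0.559, 0.0], [0.559, -0.829, 0.0], [0.0, 0.0, -1.0]]
ft_force: [-1.1, 0.1, -1.4]
grip_width: 0.0448
```

>>> arm_command(rows="1 0 0 1 0 0 0;1 0 0 0 0 0 0")

```text
time_s: 11.1
position: [0.4666, 0.3331, 0.1017]
tool_rot: [[0.829, 0.559, 0.0], [0.559, -0.829, 0.0], [0.0, 0.0, -1.0]]
ft_force: [-1.5, 0.0, -0.3]
grip_width: 0.0446
```

>>> arm_command(rows="1 0 0 1 0 0 0;1 0 0 0 0 0 0")

```text
time_s: 11.27
position: [0.4666, 0.3331, 0.1007]
tool_rot: [[0.829, 0.559, 0.0], [0.559, -0.829, -0.0], [0.0, 0.0, -1.0]]
ft_force: [-1.0, -0.4, -1.2]
grip_width: 0.0446
```

>>> arm_command(rows="1 0 0 1 0 0 0;1 0 0 0 0 0 0")

```text
time_s: 11.43
position: [0.4666, 0.3331, 0.1]
tool_rot: [[0.829, 0.559, 0.0], [0.559, -0.829, 0.0], [0.0, 0.0, -1.0]]
ft_force: [-2.1, -0.3, 1.8]
grip_width: 0.0447
```

Run:
```python
from h import *
m=eyes.camera_model('wrist');im=eyes.get_image('wrist');sc=eyes.get_image('scene');s=readout.observe()
print(s['position'],s['ft_force'],s['wrist_torque'])
a=cv2.resize(im[180:390,180:460,::-1],(560,420),interpolation=cv2.INTER_CUBIC)
u,v=map(int,proj('scene',(.4665,.333,.1)));print(u,v)
b=cv2.resize(sc[max(0,v-45):v+45,u-20:u+30,::-1],(233,420),interpolation=cv2.INTER_CUBIC)
cv2.imwrite('pics/w6.png',np.hstack([a,b]))
```

```text
[0.46663351 0.33313026 0.10001515] [-2.60210266 -0.85216494  2.65135222] [-0.10807397  0.36619133 -0.00881521]
266 364
```

View pics/w6.png

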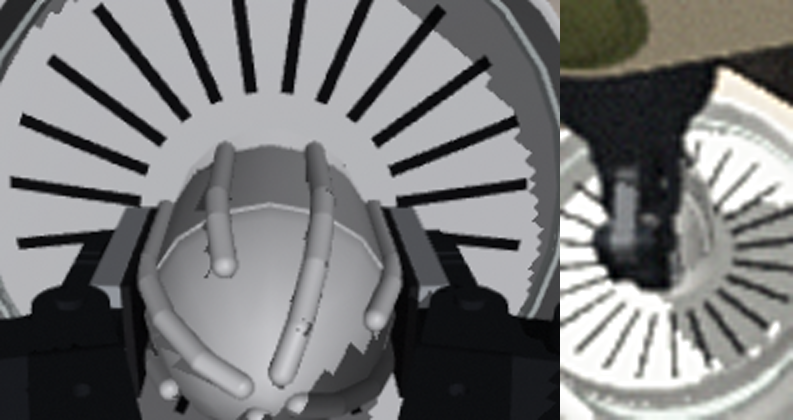

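The picture shows the reamer upright and centred. Contact begins at TCP z 0.1000, which is a base height of 0.088 if the hob is about 6 mm thick; that also explains the 10 N at the grasp. The spline tops were therefore passed at TCP z ≈ 0.1185 without force, and the reamer is home. Now the press.

>>> arm_command(rows="1 0 0 0.7 0 0 0;1 0 0 0 0 0 0", squeeze=110)

```text
time_s: 11.7
position: [0.4666, 0.3331, 0.0997]
tool_rot: [[0.829, 0.559, 0.001], [0.559, -0.829, 0.0], [0.001, 0.0, -1.0]]
ft_force: [-3.8, -1.9, 7.4]
grip_width: 0.0438
```

>>> arm_command(rows="1 0 0 1 0 0 0;1 0 0 0 0 0 0")

```text
time_s: 11.87
position: [0.4666, 0.3331, 0.0988]
tool_rot: [[0.829, 0.559, 0.001], [0.559, -0.829, 0.0], [0.001, 0.0, -1.0]]
ft_force: [-3.8, -1.9, 9.4]
grip_width: 0.0438
```

>>> arm_command(rows="1 0 0 1 0 0 0;1 0 0 0 0 0 0")

```text
time_s: 12.03
position: [0.4667, 0.3331, 0.098]
tool_rot: [[0.829, 0.559, 0.001], [0.559, -0.829, 0.0], [0.001, 0.0, -1.0]]
ft_force: [-3.4, -2.1, 9.7]
grip_width: 0.0435
```

>>> arm_command(rows="1 0 0 1 0 0 0;1 0 0 1 0 0 0;1 0 0 0 0 0 0")

```text
time_s: 12.28
position: [0.4667, 0.3332, 0.0962]
tool_rot: [[0.829, 0.559, 0.001], [0.559, -0.829, 0.0], [0.001, 0.0, -1.0]]
ft_force: [-4.8, -1.4, 11.5]
grip_width: 0.0436
```

>>> arm_command(rows="1 0 0 1 0 0 0;1 0 0 0 0 0 0;1 0 0 0 0 0 0")

```text
time_s: 12.53
position: [0.4667, 0.3332, 0.0955]
tool_rot: [[0.829, 0.559, 0.001], [0.559, -0.829, 0.0], [0.001, 0.0, -1.0]]
ft_force: [-6.0, -3.0, 13.5]
grip_width: 0.0437
```

>>> arm_command(rows="1 0 0 1 0 0 0;1 0 0 0 0 0 0;1 0 0 0 0 0 0")

```text
time_s: 12.78
position: [0.4667, 0.3332, 0.0947]
tool_rot: [[0.829, 0.559, 0.001], [0.559, -0.829, 0.0], [0.001, 0.0, -1.0]]
ft_force: [-5.7, -2.6, 14.4]
grip_width: 0.0435
```

>>> arm_command(rows="1 0 0 0.7 0 0 0;1 0 0 0 0 0 0;1 0 0 0 0 0 0")

```text
time_s: 13.03
position: [0.4667, 0.3332, 0.0941]
tool_rot: [[0.829, 0.559, 0.001], [0.559, -0.829, 0.0], [0.001, 0.0, -1.0]]
ft_force: [-4.2, -2.6, 16.2]
grip_width: 0.0438
```

>>> arm_command(rows="1 0 0 0 0 0 0;1 0 0 0 0 0 0;1 0 0 0 0 0 0;1 0 0 0 0 0 0;1 0 0 0 0 0 0")

```text
time_s: 13.45
position: [0.4667, 0.3332, 0.0941]
tool_rot: [[0.829, 0.559, 0.002], [0.559, -0.829, 0.001], [0.002, 0.0, -1.0]]
ft_force: [-5.8, -2.3, 15.0]
grip_width: 0.0439
```

Run:
```python
from rig import readout,env,eyes
s=readout.observe();print(s['position'],s['ft_force'],s['grip_width'],s['time_s'])
if s['ft_force'][2]>13.5 and s['position'][2]<.0952: print(env.close_job())
```

```text
[0.4666754  0.33318241 0.09411633] [-5.77941569 -2.30460692 14.98356163] 0.04385660208415684 13.45
the job is handed in; nothing more can be done
None
```

The small reamer is on the drive shaft, fully home and pressed well down. I handed the job in at 13.5 s, with the gripper still round it and pushing.

- **Seating:** I turned the reamer 18.6° to match the measured spline angle before lowering it. There was no vertical force on the way down until it reached the shoulder, so it did not ride on the splines or push the shaft.
- **Press:** the tool went down about 5.5–6 mm from first contact, which I take as about 5 mm of shaft travel. The last vertical force was about 15–16 N (the spring needs 14 N at 4 mm), with no sign of slipping in the jaws. I could not read the travel directly; it is inferred from tool height and force.
- **Disagreements:**
  - Contact came about 5 mm lower than I predicted. I put this down to the board lying about 6 mm higher than I had assumed (hob thickness), which also explains a 10 N touch on the board when gripping.
  - The wrist camera read about 1.8 mm off sideways, and I corrected for that.
  - A sideways force of about 6 N on the shaft remained at the end.
- **Other items:** I kept clear of the large reamer, lemons, mug, salt shaker and garlic. I did not take a final picture to confirm their places.

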